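# Check two hand levers stop short of the bar

### The arm

A 7-joint arm with a two-finger parallel gripper is mounted at the origin on a cart in front of the work surface, level with it; the furniture and walls round the work are solid. World frame = base frame: x ahead of the robot, y to its left, z up, the work surface at z = 0. Lengths are in m, angles in degrees, forces in N, time in s.
With the tool pointing down it reaches from about 0.425 to 0.95 m from the base axis. Payload 4.7 kg.
Tool frame: the origin (TCP) lies between the finger pads; the fingertips stand 8 mm ahead of it and the grasp point (between the pads) lies 11 mm behind it; z points along the fingers, y is the line along which they close (so a half turn about z gives the same grasp; the last joint's range is limited). The gripper opens to 87 mm and grips with 3 to 60 N. Pads are 19 mm wide; open, the fingers measure 117 mm over their backs; the gripper's body (75 mm by 190 mm) begins 51 mm behind the grasp point.
Start: joints at [-70.755, 26.849, -2.785, 87.806, 1.381, 65.374, -4.715], TCP at [0.241, 0.631, 0.231] pointing down, gripper open.
Joint ranges: [-148.3, 148.3], [-19.14, 114.17], [-79.39, 73.82], [5.75, 140.21], [-59.74, 239.74], [12.07, 113.84], [-152.46, 152.46]. Speed limits (degrees/s): [147.25, 147.25, 180, 180, 180, 180, 180].

### API

Orientations are given as [roll, pitch, yaw] about the fixed x, y, z axes, in that order (R = Rz(yaw) Ry(pitch) Rx(roll)).
In Python, from bench import manip gives the robot as it stands.
- The arm moves only by the tool step_arm, never from a script. Its argument "targets" is text: rows parted by semicolons, each of 5 numbers parted by spaces: the shift along the tool's x, y, z in mm, then the turn about the tool's z in degrees, then the gripper command: -1 is shut, 1 is fully open, values between are in proportion. In form: tx ty tz turn jaw; .... A call has 1 to 8 rows; each row shifts and turns the commanded pose from where the row before left it, along the tool's axes as they then stand; what a row does not reach is not made up. A row lasts 1/8 s, in which the tool goes at most 62.5 mm and 10.7 degrees, less where a joint would pass 70% of its speed; a pose out of reach is approached as far as the arm can. A call with a gripper value outside its range is refused whole. The fingers move at their own pace and stop on an object; "grip_force" is the grip in N (left out, the last holds). Time passes only in rows, so rows that do not move let the fingers close. It gives the time, the measured TCP pose, the force, the opening and the grip force at its end, in the units of the state.
- manip.observe(): the state, without advancing time (a new reading comes with each control period).
- manip.capture(name): name is "side" or "top"; returns a dict with "frame" (420x560x3 uint8, red, green, blue), "intrinsics" (3x3 intrinsics, pixels), "k1" (the pictures are not rectified: a ray, as slopes to the right and down, at radius r is drawn at 1 + k1 r^2 times it, then the intrinsics apply), "R" (3x3) and "t" (3): a world point X has camera coordinates R X + t. Camera axes: x right, y down, z forward; pixel columns grow to the right and rows downward; lengths in m; the calibration is good to about 2 mm. A picture is of the moment at which its call begins. There is no depth.
- manip.sign_off(): hands the job in; it is judged then, once.
The state is a dict: "time": time; "joint_pos": joint angles; "dq": joint speeds; "joint_efforts": joint torques, N m; "tcp_pos": TCP position; "ee_rot": TCP orientation; "ft_force": force on the tool from outside, world axes, zero at the start; "ft_torque": the same for the moment, N m; "finger_gap": finger opening in m; "gripper_force": force on a finger pad.
Only numpy, scipy, OpenCV 4.12 (cv2) and the standard library are available. Lean on these libraries where they do the work, as an engineer would, in place of code of your own. Each camera call takes 0.05 s, during which the arm holds its last target. There are 200 camera calls.

### The job

Two hand levers are clamped up for checking that they stop short of their bars. With the outside of your fingers, press the short lever in until it meets its stop, pause there for a second and let it spring all the way back; then press the long lever in to its stop and finish while still holding it there, so that the gap can be gauged. Press the levers from their outer side only, firmly but without forcing them; do not pinch them, press on the bars or shift the loose things lying about.

Things in the scene. Friction and masses are not known exactly. Their poses are not given: they have to be found in the camera images.
- long_stand: bench stand of the long lever, fixed to the worktop: grey plate 100 x 230 x 10 mm, two posts near its ends carrying a level bar along the stand's y. Origin under the middle of the plate, z up. The lever is on the stand's -x side, its pivot near the +y end, its free end toward -y. Tallest parts 110 mm above the worktop
- long_bar: bar with a black rubber grip (32 mm diameter, flange 37 mm) in that stand, its axis along the stand's y, 90 mm above the worktop, directly over the middle of the plate; fixed. Same origin and axes as the stand. Not to be pressed on
- long_lever (a joint): the long lever's swing, level, about an upright pivot; springs back when let go. 0 = released (blade slants 0.36 rad away from the bar), 0.36 rad = hard against its stop (blade parallel to the bar, 18 mm clear of the grip). Pressing in turns it anticlockwise from above. At the pressing place the spring pushes back with 1.5 N at the start, 2.4 N at the stop; then it is rigid
- long_press (a point): where to press the long lever: outer face of its blade, mid height, 120 mm along the blade from the pivot axis and 16.5 mm to the outer side of it; moves with the lever. Plain aluminium blade, straight, level, 9 mm thick, 16 mm high, middle 90 mm above the worktop, from 18 mm off the pivot to a 17 mm ball end; 162 mm overall from the pivot axis
- long_pivot (a point): point on the long lever's upright pivot axis at the lever's mid height: 27 mm to -x, 82 mm to +y, 90 mm up from the stand's origin, in the stand's axes. Does not move
- short_stand: bench stand of the short lever, fixed to the worktop: grey plate 100 x 230 x 10 mm, two posts near its ends carrying a level bar along the stand's y. Origin under the middle of the plate, z up. The lever is on the stand's -x side, its pivot near the +y end, its free end toward -y. Tallest parts 110 mm above the worktop
- short_bar: bar with a black rubber grip (32 mm diameter, flange 37 mm) in that stand, its axis along the stand's y, 90 mm above the worktop, directly over the middle of the plate; fixed. Same origin and axes as the stand. Not to be pressed on
- short_lever (a joint): the short lever's swing, level, about an upright pivot; springs back when let go. 0 = released (blade slants 0.44 rad away from the bar), 0.44 rad = hard against its stop (blade parallel to the bar, 18 mm clear of the grip). Pressing in turns it anticlockwise from above. At the pressing place the spring pushes back with 1.7 N at the start, 2.9 N at the stop; then it is rigid
- short_press (a point): where to press the short lever: outer face of its blade, mid height, 65 mm along the blade from the pivot axis and 16.5 mm to the outer side of it; moves with the lever. Plain aluminium blade, straight, level, 9 mm thick, 16 mm high, middle 90 mm above the worktop, from 18 mm off the pivot to a 17 mm ball end; 107 mm overall from the pivot axis
- short_pivot (a point): point on the short lever's upright pivot axis at the lever's mid height: 27 mm to -x, 82 mm to +y, 90 mm up from the stand's origin, in the stand's axes. Does not move
- gauge_block_mid (a point): bystander: middle of a loose steel gauge block 10 x 40 x 30 mm standing behind the long lever's stand
- tape_roll_mid (a point): bystander: middle of a loose roll of tape, 66 mm across, 18 mm high, lying flat behind the short lever's stand
- spanner_mid (a point): bystander: middle of a loose small open-ended spanner 104 x 20 x 4 mm, lying flat in front of the short lever's stand

How it is judged (in metres and radians):
On the way, in this order (a step that is already met when the one before it is completed fails the run):
1. the short lever is held against its stop by the fingers for a moment (value of joint short_lever above 0.405 rad and contact force between the fingers and short_lever above 1 N), for 0.5 s.
2. the short lever has sprung all the way back (value of joint short_lever below 0.04 rad), for 0.2 s.
3. the long lever is held against its stop by the fingers (value of joint long_lever above 0.335 rad and contact force between the fingers and long_lever above 1 N), for 0.3 s.
At the end, for the whole second after the job is handed in: The long lever is still held against its stop by the fingers (joint above 0.335 rad, finger force 1 to 40 N), the short lever is back at rest (below 0.04 rad), and the gauge block, tape roll and spanner are within 12 mm of where they lay (all of step 3 and contact force between the fingers and long_lever below 40 N and value of joint short_lever below 0.04 rad and distance of each of gauge_block_mid, tape_roll_mid, spanner_mid from where it was at the start of the episode below 0.012 m); the arm keeps its last pose, push and grip.
It fails at once if a lever is forced (over 40 N) (contact force between the fingers and short_lever above 40 N or contact force between the fingers and long_lever above 40 N).
It fails at once if the fingers press on a bar (over 2 N) (contact force between the fingers and short_bar above 2 N or contact force between the fingers and long_bar above 2 N).
It fails at once if a lever is pinched between the fingers or worked from its bar side ((contact force between the fingers and short_lever above 0.5 N and x of the grasp point in the frame of short_lever above -0.014 m) or (contact force between the fingers and long_lever above 0.5 N and x of the grasp point in the frame of long_lever above -0.014 m)).
It fails at once if a loose thing lying about is shifted or lifted (over 15 mm) (distance of any of gauge_block_mid, tape_roll_mid, spanner_mid from where it was at the start of the episode above 0.015 m).
It also fails if it takes over 54 s, if anything falls off the work surface, if the arm or the gripper's body presses on something with over 40 N, if the wrist force passes 120 N, or if a joint passes its speed limit or range.

## Working session

There is one attempt and no reset: what is moved stays moved. The work goes in short steps, Python scripts to look and compute and a tool call to move; the robot and the scene stay as the last step left them, time stands still between calls to the robot, and variables do not carry over. Pictures are saved under pics/ and viewed, at most 10 in all, crops included, and the job is handed in when it is done.

Besides the shell and the picture viewer there is one more tool, called after "Emit:" as name(argument=value, ...) on one line, values as JSON. step_arm: Moves the arm, as the interface text tells. Its arguments: {"type":"object","properties":{"targets":{"type":"string"},"grip_force":{"type":"number"}},"required":["targets"]}

```bash
mkdir -p pics
python3 - <<'E'
from bench import manip
import cv2,pickle
s=manip.observe();print({k:s[k] for k in("time","tcp_pos","ee_rot","finger_gap","ft_force")})
for n in("top","side"):
    c=manip.capture(n);pickle.dump(c,open(f"{n}.pkl","wb"));cv2.imwrite(f"pics/{n}0.png",c["frame"][:,:,::-1]);print(n,c["intrinsics"],c["k1"],c["R"],c["t"])
E
```

```text
{'time': 0.0, 'tcp_pos': array([0.24059406, 0.63003025, 0.22948882]), 'ee_rot': array([-1.79886843e+02,  6.10550093e-03,  1.59101498e+02]), 'finger_gap': 0.08675620453776312, 'ft_force': array([-0.36581507, -0.53574738, -0.09862879])}
top [[504.87048283   0.         285.13965238]
 [  0.         504.87048283 206.53162031]
 [  0.           0.           1.        ]] 0.02566464886703352 [[ 3.93186194e-03 -9.99757447e-01 -2.16699863e-02]
 [-9.88352594e-01 -5.88466563e-04 -1.52180166e-01]
 [ 1.52130502e-01  2.20159386e-02 -9.88115180e-01]] [-0.00490377  0.59735393  1.07179869]
side [[408.03640215   0.         281.7416156 ]
 [  0.         408.03640215 205.36267313]
 [  0.           0.           1.        ]] 0.0038169240427071453 [[ 0.95930445 -0.28222704 -0.00910363]
 [-0.18258004 -0.59536042 -0.78243881]
 [ 0.21540545  0.75225917 -0.62266093]] [-0.55992954  0.14908914  1.0031825 ]
```

View pics/top0.png

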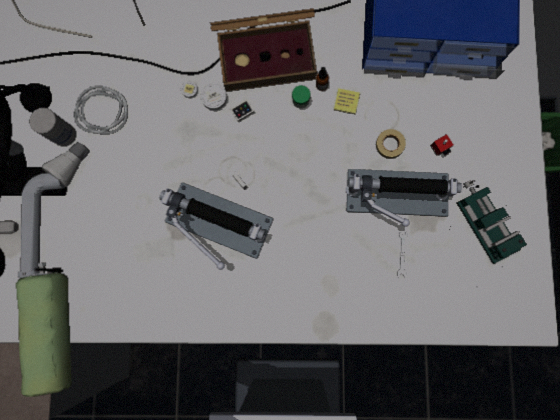

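View pics/side0.png

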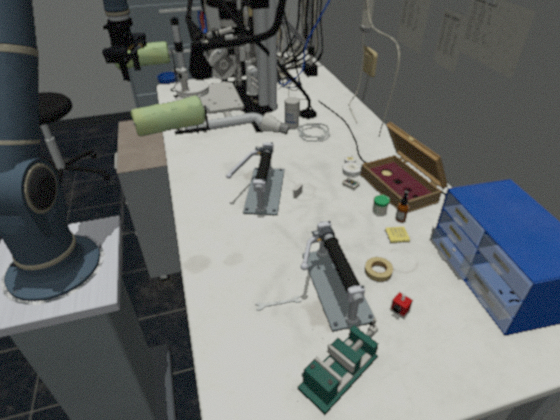

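The top view shows the long stand on the left (plate centre about (222,220), lever ball at (221,265)). The short stand is on the right (plate centre about (397,193), ball at (404,222)). The spanner is near (402,252), the tape at (390,143) and the gauge block at (240,182). In the side view both levers are on the robot's side of their bars.

```bash
cat > h.py <<'E'
import numpy as np,cv2,pickle
def ray(c,uv,z):
    uv=np.asarray(uv,float).reshape(-1,1,2)
    p=cv2.undistortPoints(uv,c["intrinsics"],np.array([c["k1"],0,0,0.]))[:,0]
    R,t=np.array(c["R"]),np.array(c["t"]); d=np.c_[p,np.ones(len(p))]@R; o=-R.T@t
    return (o+d*((z-o[2])/d[:,2])[:,None])[:,:2]
def proj(c,X):
    r,_=cv2.Rodrigues(np.array(c["R"]))
    return cv2.projectPoints(np.asarray(X,float).reshape(-1,1,3),r,np.array(c["t"]),c["intrinsics"],np.array([c["k1"],0,0,0.]))[0][:,0]
E
python3 - <<'E'
from h import *
c=pickle.load(open("top.pkl","rb"));f=c["frame"]
for p in [(260,220),(355,205),(420,180),(300,250),(205,240),(222,266),(225,215)]:print(p,f[p[1],p[0]])
cv2.imwrite("pics/crop.png",cv2.resize(f[150:290,150:290,::-1],None,fx=4,fy=4,interpolation=2))
cv2.imwrite("pics/crop2.png",cv2.resize(f[150:290,340:480,::-1],None,fx=4,fy=4,interpolation=2))
hsv=cv2.cvtColor(f,cv2.COLOR_RGB2HSV)
for n,(x0,x1,y0,y1) in dict(long=(150,285,165,280),short=(338,456,160,225)).items():
    i=f[y0:y1,x0:x1].astype(int)
    m=((i[...,2]-i[...,0]>8)&(i.max(2)<150)&(i.max(2)>60)).astype(np.uint8)
    m=cv2.morphologyEx(m,cv2.MORPH_OPEN,np.ones((3,3)))
    cs=[k for k in cv2.findContours(m,0,1)[0] if cv2.contourArea(k)>60]
    P=ray(c,np.vstack(cs)[:,0]+[x0,y0],.01)
    r=cv2.minAreaRect((P*1000).astype(np.float32));print(n,len(cs),r)
    k=(i.max(2)<45).astype(np.uint8);k=cv2.morphologyEx(k,cv2.MORPH_OPEN,np.ones((5,5)))
    kc=max(cv2.findContours(k,0,1)[0],key=cv2.contourArea)[:,0]+[x0,y0]
    print(' grip',cv2.minAreaRect((ray(c,kc,.095)*1000).astype(np.float32)))
E
```

```text
(260, 220) [ 92  99 103]
(355, 205) [91 94 99]
(420, 180) [ 8 10 11]
(300, 250) [153 150 154]
(205, 240) [117 117 117]
(222, 266) [115 115 125]
(225, 215) [13 12 16]
long 2 ((572.7518920898438, 149.2695770263672), (226.61314392089844, 97.81910705566406), 68.50408172607422)
 grip ((567.624267578125, 136.621826171875), (142.15167236328125, 33.812110900878906), 69.06205749511719)
short 3 ((636.8342895507812, -257.7016906738281), (225.66224670410156, 97.23716735839844), 87.43802642822266)
 grip ((635.0104370117188, -275.1654052734375), (141.37059020996094, 35.91592788696289), 85.00743865966797)
```

View pics/crop.png

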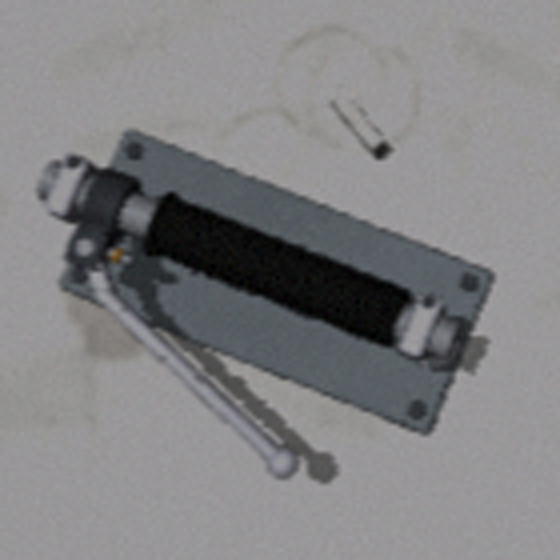

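View pics/crop2.png

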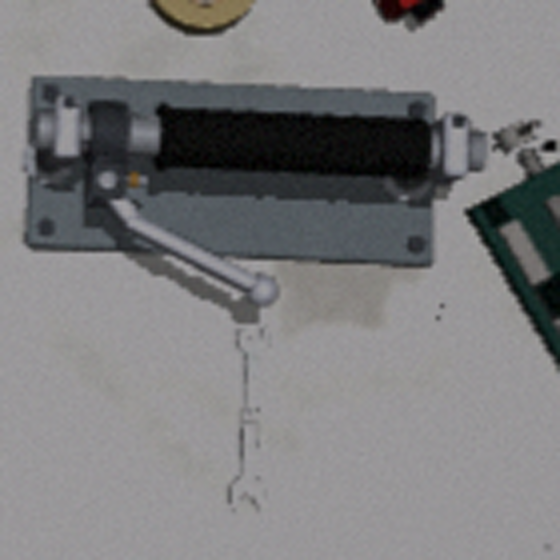

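The crops show the long pivot at about (171,212) px and its ball at (221,265), and the short pivot at about (367,195) with its ball at (406,222). I'll check the stand poses by projecting the pivots and balls into both views.

Run:
```python
from h import *
ct=pickle.load(open("top.pkl","rb"));cs=pickle.load(open("side.pkl","rb"))
im=cs["frame"][:,:,::-1].copy();im=cv2.resize(im[120:340,210:390],None,fx=3,fy=3,interpolation=2)
for n,o,yaw,a,L,clk in (("long",(.573,.149),-21.5,.36,.1535,[(171.25,211.75),(220.75,265.25)]),("short",(.637,-.258),-2.5,.44,.0985,[(366.75,195),(405.75,222.25)])):
    R=lambda t:np.array([[np.cos(t),-np.sin(t)],[np.sin(t),np.cos(t)]])
    y=np.radians(yaw);P=np.array(o)+R(y)@[-.027,.082];B=P+R(y)@R(-a)@[-.012,-L]
    print(n,"pivot",P,"ball",B,proj(ct,[[*P,.10],[*B,.09]]),"clicked->",ray(ct,clk[:1],.105),ray(ct,clk[1:],.09))
    pts=[[*P,.105],[*B,.09]]+[[*(np.array(o)+R(y)@[sx*.05,sy*.115]),.01] for sx in(-1,1) for sy in(-1,1)]
    for u in proj(cs,pts): cv2.drawMarker(im,tuple(int(v) for v in (u-[210,120])*3),(0,0,255),1,12,1)
cv2.imwrite("pics/chk.png",im[:600])
```

```text
long pivot [0.57793183 0.23518977] ball [0.46606872 0.12939329] [[171.36654099 211.65150139]
 [220.88007239 265.31980344]] clicked-> [[0.57700573 0.23417281]] [[0.46621306 0.1296694 ]]
short pivot [ 0.61360249 -0.17490032] ball [ 0.55717637 -0.2565235 ] [[366.06937965 195.01657986]
 [405.02085266 222.30101027]] clicked-> [[ 0.6127506  -0.17562009]] [[ 0.55728679 -0.25804654]]
```

View pics/chk.png

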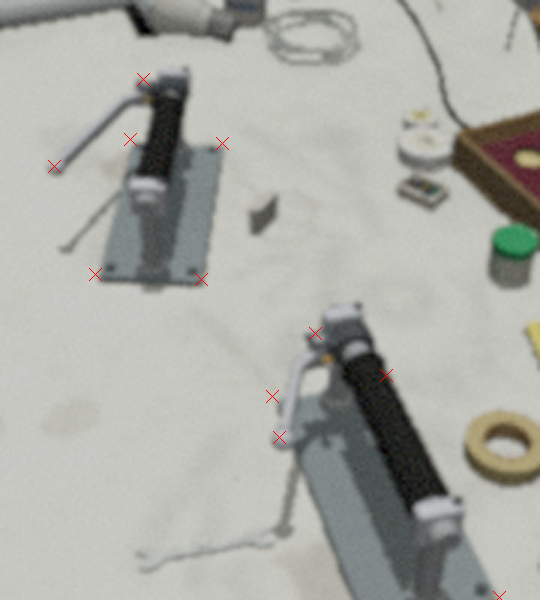

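The markers land within a few pixels in both views, so the poses are good. Before moving I need to locate the green-sleeved object near the start, to plan a clear path.

Run:
```python
from h import *
ct=pickle.load(open("top.pkl","rb"));cs=pickle.load(open("side.pkl","rb"))
print("tcp",proj(ct,[[.2406,.63,.23]]),proj(cs,[[.2406,.63,.23]]))
Pm=lambda c:np.c_[c["R"],c["t"]]
und=lambda c,uv:cv2.undistortPoints(np.array(uv,float).reshape(-1,1,2),c["intrinsics"],np.array([c["k1"],0,0,0.]))[:,0].T
T=[(45,388),(44,278),(75,152),(30,190)];S=[(140,120),(203,110),(280,125),(258,119)]
X=cv2.triangulatePoints(Pm(ct),Pm(cs),und(ct,T),und(cs,S));X=(X[:3]/X[3]).T;print(X.round(3))
print(proj(ct,X).round(),proj(cs,X).round())
im=np.hstack([cs["frame"][0:200,60:320],ct["frame"][140:340,0:140]])[:,:,::-1]
cv2.imwrite("pics/lamp.png",cv2.resize(im,None,fx=2,fy=2,interpolation=2))
```

```text
tcp [[-81.12431927 392.40983075]] [[131.71978215  72.771104  ]]
[[0.237 0.455 0.139]
 [0.444 0.476 0.134]
 [0.721 0.477 0.037]
 [0.649 0.58  0.019]]
[[ 45. 384.]
 [ 44. 276.]
 [ 75. 153.]
 [ 31. 186.]] [[138. 120.]
 [202. 110.]
 [281. 125.]
 [255. 119.]]
```

View pics/lamp.png

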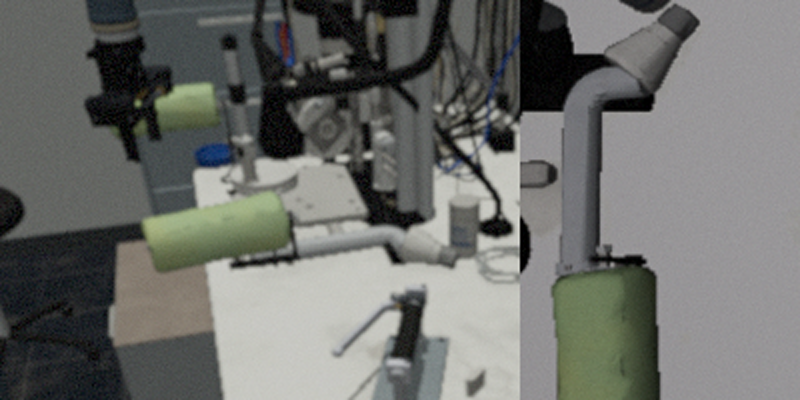

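The green sleeve is a padded handle running along x 0.23–0.45 at y≈0.46, with its top near z 0.19. A second one lies behind the gripper. I'll rise first, then cross above them.

Emit:
step_arm(targets="0 0 -40 0 -1;0 0 -50 -9.2 -1;0 0 -50 -9.2 -1;0 0 -20 0 -1;-32 -39 0 0 -1;-32 -39 0 0 -1;-32 -39 0 0 -1;-32 -39 0 0 -1", grip_force=30)

```text
time: 1.1
tcp_pos: [0.3626, 0.4675, 0.3901]
ee_rot: [-180.0, -0.0, 177.5]
ft_force: [1.3, -0.1, -0.2]
finger_gap: 0.0148
gripper_force: 0.0
```

Emit:
step_arm(targets="-30 -50 0 0 -1;-30 -50 0 0 -1;-30 -50 0 0 -1;-20 -55 0 0 -1;-10 -55 0 0 -1;-10 -55 0 0 -1;-8 -55 0 0 -1;-6 -55 0 0 -1")

```text
time: 2.1
tcp_pos: [0.4869, 0.0364, 0.3902]
ee_rot: [180.0, -0.0, 177.5]
ft_force: [0.5, -0.6, -0.2]
finger_gap: 0.0004
gripper_force: 0.0
```

Emit:
step_arm(targets="-6 -55 0 0 -1;-6 -55 0 0 -1;-6 -55 0 0 -1;-6 -55 0 0 -1;-6 -52 30 0 -1;0 0 50 0 -1;0 0 50 0 -1;0 0 0 0 -1")

```text
time: 3.1
tcp_pos: [0.5028, -0.2334, 0.2569]
ee_rot: [179.9, -0.5, 177.5]
ft_force: [0.3, 0.1, 0.6]
finger_gap: 0.0003
gripper_force: 0.0
```

Emit:
step_arm(targets="0 0 45 0 -1;0 0 45 0 -1;0 0 45 0 -1;0 0 30 0 -1;0 0 15 0 -1;0 0 0 0 -1;0 0 0 0 -1")

```text
time: 3.98
tcp_pos: [0.5066, -0.2353, 0.0822]
ee_rot: [-180.0, 0.2, 177.5]
ft_force: [0.9, 0.9, 0.3]
finger_gap: 0.0006
gripper_force: 0.0
```

Run:
```python
from bench import manip
import cv2,numpy as np
s=manip.observe();print(s["tcp_pos"],s["ft_force"])
t=manip.capture("top")["frame"][130:290,340:480,::-1];a=manip.capture("side")["frame"][170:330,220:400,::-1]
cv2.imwrite("pics/app.png",cv2.resize(np.hstack([t,a]),None,fx=2.4,fy=2.4,interpolation=2))
```

```text
[ 0.50663765 -0.23533494  0.08222537] [0.86233263 0.87074252 0.26226292]
```

View pics/app.png

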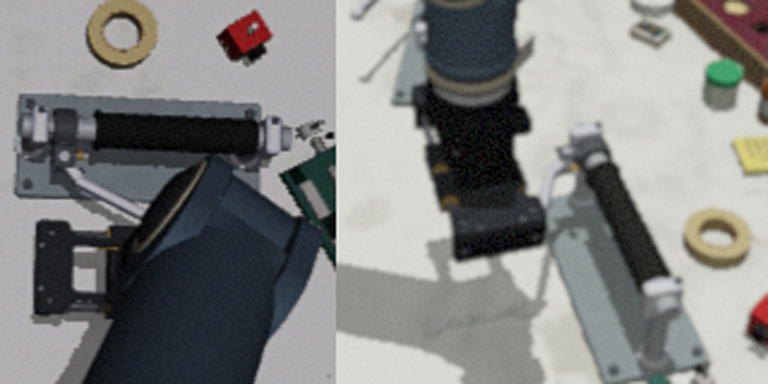

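Emit:
step_arm(targets="-15 0 0 0 -1;-15 0 0 0 -1;-8 0 0 0 -1;-6 0 0 0 -1;-6 0 0 0 -1;-6 0 0 0 -1;-6 0 0 0 -1;0 0 0 0 -1")

```text
time: 5.08
tcp_pos: [0.5675, -0.2375, 0.0804]
ee_rot: [-180.0, -0.0, 177.5]
ft_force: [-2.1, 0.2, -1.0]
finger_gap: 0.0006
gripper_force: 1.0
```

Emit:
step_arm(targets="-4 0 0 0 -1;-4 0 0 0 -1;-3 0 0 0 -1;-2 0 0 0 -1;0 0 0 0 -1")

```text
time: 5.7
tcp_pos: [0.5804, -0.2381, 0.0805]
ee_rot: [-180.0, 0.0, 177.5]
ft_force: [-2.4, -1.6, 0.6]
finger_gap: 0.0005
gripper_force: 1.4
```

Emit:
step_arm(targets="-1 0 0 0 -1;-1 0 0 0 -1;-1 0 0 0 -1;0 0 0 0 -1")

```text
time: 6.2
tcp_pos: [0.5833, -0.2381, 0.0805]
ee_rot: [180.0, 0.0, 177.5]
ft_force: [-2.9, -2.3, 0.5]
finger_gap: 0.0005
gripper_force: 1.6
```

Emit:
step_arm(targets="-1 0 0 0 -1;0 0 0 0 -1")

```text
time: 6.45
tcp_pos: [0.5836, -0.2382, 0.0805]
ee_rot: [180.0, -0.1, 177.5]
ft_force: [-5.5, -1.4, 1.0]
finger_gap: 0.0003
gripper_force: 2.4
```

Emit:
step_arm(targets="-1 0 0 0 -1;0 0 0 0 -1")

```text
time: 6.7
tcp_pos: [0.5837, -0.2382, 0.0805]
ee_rot: [179.9, -0.2, 177.5]
ft_force: [-6.9, -1.1, 3.9]
finger_gap: 0.0006
gripper_force: 3.5
```

The TCP has stalled at x=0.5837 and the force is climbing, so the lever is at its stop. I'll hold it there for a second.

Emit:
step_arm(targets="-1 0 0 0 -1;0 0 0 0 -1;0 0 0 0 -1;0 0 0 0 -1;0 0 0 0 -1;0 0 0 0 -1;0 0 0 0 -1;0 0 0 0 -1")

```text
time: 7.7
tcp_pos: [0.5838, -0.2382, 0.0804]
ee_rot: [179.9, -0.3, 177.5]
ft_force: [-8.8, -2.1, 3.9]
finger_gap: 0.0004
gripper_force: 4.5
```

Emit:
step_arm(targets="0 0 0 0 -1;0 0 0 0 -1;0 0 0 0 -1")

```text
time: 8.07
tcp_pos: [0.5838, -0.2382, 0.0804]
ee_rot: [179.9, -0.3, 177.5]
ft_force: [-8.5, -1.1, 4.8]
finger_gap: 0.0004
gripper_force: 4.5
```

Run:
```python
from bench import manip
import cv2,numpy as np
t=manip.capture("top")["frame"][130:290,340:480,::-1];a=manip.capture("side")["frame"][170:330,220:400,::-1]
cv2.imwrite("pics/hold.png",cv2.resize(np.hstack([t,a]),None,fx=2.4,fy=2.4,interpolation=2))
```

```text
(no output)
```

View pics/hold.png

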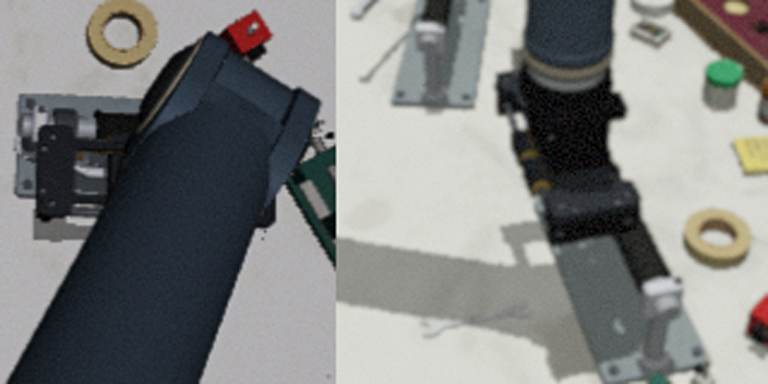

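The lever is held parallel at the stop, with the TCP x within about 1 mm of the 0.5848 predicted. Next I back off, rise and cross to the long lever.

Emit:
step_arm(targets="10 0 0 0 -1;15 0 0 0 -1;20 0 0 0 -1;20 0 0 0 -1;20 0 0 0 -1;0 0 -40 0 -1;0 0 -40 0 -1;0 0 -40 0 -1")

```text
time: 9.18
tcp_pos: [0.5018, -0.2342, 0.2022]
ee_rot: [180.0, 0.2, 177.5]
ft_force: [0.8, 0.0, 0.1]
finger_gap: 0.0003
gripper_force: 0.0
```

Emit:
step_arm(targets="13 50 0 0 -1;12 50 0 0 -1;12 50 0 0 -1;12 50 0 0 -1;12 50 0 0 -1;12 50 0 0 -1;12 50 0 0 -1;0 45 0 0 -1")

```text
time: 10.18
tcp_pos: [0.4328, 0.1663, 0.2012]
ee_rot: [179.8, 0.1, 177.6]
ft_force: [0.4, -0.1, 0.5]
finger_gap: 0.0004
gripper_force: 0.0
```

Emit:
step_arm(targets="0 0 0 9.5 -1;0 0 0 9.5 -1;0 0 0 0 -1;0 0 0 0 -1")

```text
time: 10.68
tcp_pos: [0.4336, 0.1639, 0.2008]
ee_rot: [179.9, 0.0, 158.6]
ft_force: [0.3, 0.2, -0.7]
finger_gap: 0.0004
gripper_force: 0.0
```

Run:
```python
from bench import manip
import cv2,numpy as np
t=manip.capture("top")["frame"][130:290,340:480,::-1];a=manip.capture("side")["frame"][170:330,220:400,::-1]
cv2.imwrite("pics/rel.png",cv2.resize(np.hstack([t,a]),None,fx=2.4,fy=2.4,interpolation=2))
```

```text
(no output)
```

View pics/rel.png

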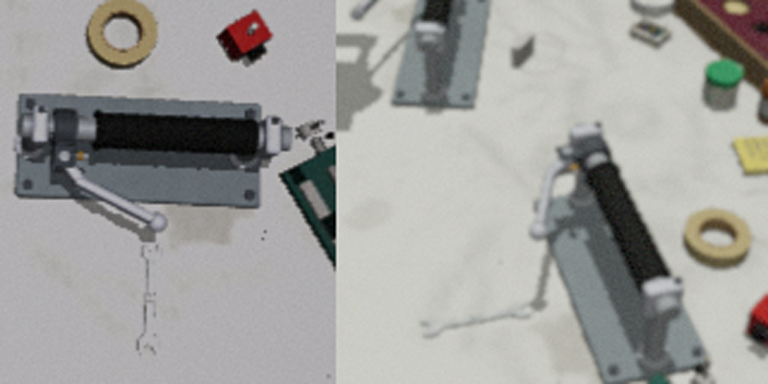

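The short lever is back at rest, and the spanner and tape haven't moved. Now I descend in front of the long lever and press.

Emit:
step_arm(targets="0 0 40 0 -1;0 0 40 0 -1;0 0 25 0 -1;0 0 15 0 -1;0 0 0 0 -1;0 0 0 0 -1")

```text
time: 11.52
tcp_pos: [0.4344, 0.1641, 0.0814]
ee_rot: [179.9, 0.1, 158.5]
ft_force: [-0.4, -0.3, 0.3]
finger_gap: 0.0003
gripper_force: 0.0
```

Emit:
step_arm(targets="-15 0 0 0 -1;-10 0 0 0 -1;-7 0 0 0 -1;-6 0 0 0 -1;-6 0 0 0 -1;-6 0 0 0 -1;-6 0 0 0 -1;0 0 0 0 -1")

```text
time: 12.52
tcp_pos: [0.4861, 0.143, 0.0805]
ee_rot: [180.0, 0.0, 158.5]
ft_force: [-1.3, 0.3, 0.4]
finger_gap: 0.0008
gripper_force: 0.9
```

Emit:
step_arm(targets="-5 0 0 0 -1;-5 0 0 0 -1;-4 0 0 0 -1;-3 0 0 0 -1;-2 0 0 0 -1;0 0 0 0 -1")

```text
time: 13.28
tcp_pos: [0.5035, 0.1362, 0.0805]
ee_rot: [-180.0, -0.0, 158.5]
ft_force: [-4.0, -1.3, -0.4]
finger_gap: 0.0008
gripper_force: 1.1
```

Emit:
step_arm(targets="-2 0 0 0 -1;-1 0 0 0 -1;-1 0 0 0 -1;0 0 0 0 -1")

```text
time: 13.78
tcp_pos: [0.5072, 0.1348, 0.0805]
ee_rot: [180.0, 0.0, 158.5]
ft_force: [-2.1, -1.2, 0.0]
finger_gap: 0.0005
gripper_force: 1.2
```

Emit:
step_arm(targets="-1 0 0 0 -1;-1 0 0 0 -1;0 0 0 0 -1")

```text
time: 14.15
tcp_pos: [0.5089, 0.1341, 0.0805]
ee_rot: [-180.0, -0.0, 158.5]
ft_force: [-3.5, -0.8, 1.8]
finger_gap: 0.0003
gripper_force: 1.5
```

Emit:
step_arm(targets="-1 0 0 0 -1;0 0 0 0 -1")

```text
time: 14.4
tcp_pos: [0.509, 0.134, 0.0805]
ee_rot: [-180.0, -0.1, 158.5]
ft_force: [-5.5, -0.7, 2.6]
finger_gap: 0.0004
gripper_force: 2.6
```

Emit:
step_arm(targets="-1 0 0 0 -1;-1 0 0 0 -1;0 0 0 0 -1;0 0 0 0 -1;0 0 0 0 -1;0 0 0 0 -1;0 0 0 0 -1;0 0 0 0 -1")

```text
time: 15.4
tcp_pos: [0.5093, 0.1338, 0.0804]
ee_rot: [-179.9, -0.3, 158.6]
ft_force: [-8.5, 1.5, 6.1]
finger_gap: 0.0004
gripper_force: 4.5
```

Run:
```python
from bench import manip
import cv2,numpy as np
t=manip.capture("top")["frame"][130:290,140:480,::-1];a=manip.capture("side")["frame"][130:290,200:400,::-1]
cv2.imwrite("pics/end.png",cv2.resize(np.vstack([t,np.pad(a,((0,0),(0,140),(0,0)))]),None,fx=1.8,fy=1.8,interpolation=2))
```

```text
(no output)
```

View pics/end.png

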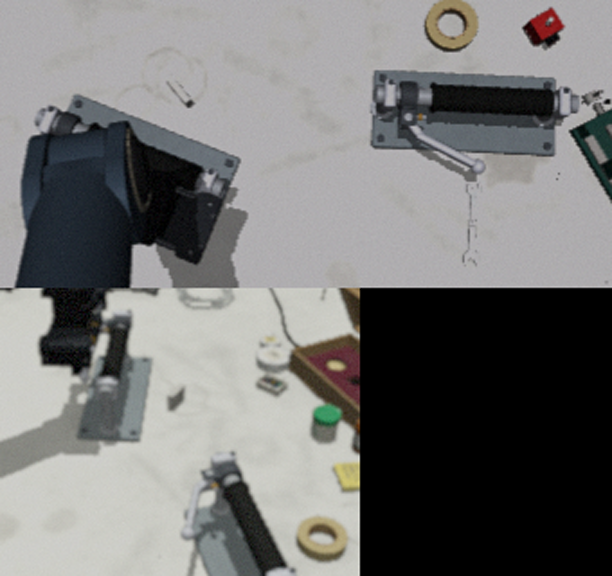

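The long lever is parallel to its bar and held with about 9 N. The short lever is released and the loose things are where they lay, so I'm handing in.

```bash
python3 -c "
from bench import manip
print(manip.sign_off())"
```

```text
the job is handed in; nothing more can be done
None
```

I pressed the short lever to its stop, held it for about a second and let it spring fully back; the long lever is now held at its stop with about 9 N, and the job is handed in (sign-off gave no verdict).

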